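# Clip the access cover into the spectrometer's sample chamber

### The arm

A 6-joint arm with a two-finger parallel gripper is mounted at the origin on the work surface. World frame = base frame: x ahead of the robot, y to its left, z up, the work surface at z = 0. Lengths are in m, angles in rad, forces in N, time in s.
With the tool pointing down it reaches from about 0.3 to 0.775 m from the base axis. Payload 14.6 kg.
Tool frame: the origin (TCP) lies between the finger pads; the fingertips stand 11 mm ahead of it and the grasp point (between the pads) lies 8 mm behind it (manip.finger_overhang is the distance from the TCP to the fingertips, in m); z points along the fingers, y is the line along which they close (so a half turn about z gives the same grasp; the last joint's range is limited). The gripper opens to 85 mm and grips with 20 to 120 N. Pads are 22 mm wide; open, the fingers measure 114 mm over their backs; the gripper's body (76 mm by 85 mm) begins 54 mm behind the grasp point. The pads swing forward as they close: fully open they stand 13 mm farther back than shut.
Start: joints at [1.135, 0.3, 1.521, -0, 1.321, -0.067], TCP at [0.198, 0.513, 0.242] pointing down, gripper open.
Joint ranges: [-3.03, 3.03], [-0.79, 2.21], [0.23, 2.52], [-1.04, 4.18], [0, 3.07], [-2.55, 2.55]. Speed limits (rad/s): [2.22, 2.22, 2.57, 3.14, 3.14, 3.14].

### API

Orientations are given as a unit quaternion [x, y, z, w].
In Python, from workcell import monitor, viewer, manip gives the robot as it stands.
- The arm moves only by the tool step_arm, never from a script. Its argument "moves" is a list of rows, each an object of numbers: "dx", "dy", "dz": the shift along the tool's x, y, z in m; "rx", "ry", "rz": the turn, a rotation vector about the tool's x, y, z in degrees; "grip": the finger opening in m, from 0 to 0.0854. In form: [{"dx": .., "dy": .., "dz": .., "rx": .., "ry": .., "rz": .., "grip": ..}, ...]. A call has 1 to 8 rows; each row shifts and turns the commanded pose from where the row before left it, along the tool's axes as they then stand; what a row does not reach is not made up. A row lasts 1/8 s, in which the tool goes at most 62.5 mm and 10.7 degrees, less where a joint would pass 70% of its speed; a pose out of reach is approached as far as the arm can. A call is refused whole if a number of a shift passes 0.0625 or a number of a turn 10.7, either way. A call with a gripper value outside its range is refused whole. The fingers move at their own pace and stop on an object; "grip_force" is the grip in N (left out, the last holds). Time passes only in rows, so rows that do not move let the fingers close. It gives the time, the measured TCP pose, the force, the opening and the grip force at its end, in the units of the state.
- monitor.observe(): the state, without advancing time (a new reading comes with each control period).
- viewer.capture(name): name is "side" or "top"; returns a dict with "frame" (480x640x3 uint8, red, green, blue), "depth" (480x640 float32, m along the optical axis (not along the pixel's ray), 0 where there is no reading), "mtx" (3x3 intrinsics, pixels), "cam_to_world" (4x4, takes a point from camera to world coordinates). Camera axes: x right, y down, z forward; pixel columns grow to the right and rows downward; lengths in m; the calibration is good to about 2 mm. A picture is of the moment at which its call begins.
- manip.sign_off(): hands the job in; it is judged then, once.
The state is a dict: "time_s": time; "q": joint angles; "dq": joint speeds; "effort": joint torques, N m; "eef_pos": TCP position; "ee_rot": TCP orientation; "force": force on the tool from outside, world axes, zero at the start; "moment": the same for the moment, N m; "width": finger opening in m; "grip_force": force on a finger pad.
Only numpy, scipy, OpenCV 4.12 (cv2) and the standard library are available. Lean on these libraries where they do the work, as an engineer would, in place of code of your own. Each camera call takes 0.05 s, during which the arm holds its last target. There are 200 camera calls.

### The job

Close the sample chamber: take the rectangular grey cover, line it up with the rectangular opening in the top of the dark metal chamber, and press it straight down until its spring clips snap in and its plate lies flush on the chamber all round, then let go. Leave the round cover, the mouse and the cuvette rack where they are.

Things in the scene. Friction and masses are not known exactly. Their poses are not given: they have to be found in the camera images.
- cover: Rectangular grey clip-in cover, 80 g, standing on 4 prongs. Origin: underside centre, at the prong feet; z up, x along the long side. Plate 100 (x) x 80 (y) x 5 mm, its underside 26 mm above the origin. Prongs span 73 x 53 mm, tapering to 56 x 36 at the feet: they centre it from up to 8 mm off. Sprung wire clips at +y and -y bulge to 31.5 mm from the middle. Fits also turned 180 degrees, not 90.
- rib (a point): Centre of the grip rib on top of the rectangular cover, 44 mm above the cover's origin. The rib is 50 mm long (cover's x), 12 mm thick (y) and 26 mm high, from 31 to 57 mm above the cover's origin; pinch it across its 12 mm thickness, fingertips just above the plate.
- opening (a point): Centre of the opening (76 mm in x, 56 in y) in the top of the dark metal sample chamber, at the deck's upper face, 90 mm above the bench; z up. Chamber 170 x 150 mm, fixed; deck 6 mm thick, hollow below. Laid in loosely the cover's plate stays about 8 to 12 mm proud on its clips; some 6 to 18 N straight down snaps it home, the cover's origin then 26 mm below this point.
- round_cover: Bystander: round grey cover, 80 mm across, with the same prongs height and the same rib (50 x 12 x 26 mm); does not fit. Origin: centre of its underside. Leave it.
- mouse: Bystander: white computer mouse, 104 x 60 x 30 mm. Origin: centre of its underside. Leave it.
- rack: Bystander: white rack with five small clear capped cuvettes, 60 x 130 x 60 mm, farthest from the robot. Origin: centre of its underside. Leave it.

How it is judged:
By the outcome, as a careful person would: the job done as asked, in the order asked, and still so for the second after the job is handed in, with the robot touching nothing.
It also fails if it takes over 38 s, if anything falls off the work surface, if the arm or the gripper's body presses on something with over 40 N, if the wrist force passes 120 N, or if a joint passes its speed limit or range.

## Working session

There is one attempt and no reset: what is moved stays moved. The work goes in short steps, Python scripts to look and compute and a tool call to move; the robot and the scene stay as the last step left them, time stands still between calls to the robot, and variables do not carry over. Pictures are saved under pics/ and viewed, at most 10 in all, crops included, and the job is handed in when it is done.

Besides the shell and the picture viewer there is one more tool, called after ">>>" as name(argument=value, ...) on one line, values as JSON. step_arm: Moves the arm, as the interface text tells. Its arguments: {"type":"object","properties":{"moves":{"type":"array","items":{"type":"object","properties":{"dx":{"type":"number"},"dy":{"type":"number"},"dz":{"type":"number"},"rx":{"type":"number"},"ry":{"type":"number"},"rz":{"type":"number"},"grip":{"type":"number"}}}},"grip_force":{"type":"number"}},"required":["moves"]}

```bash
mkdir -p pics
python3 - <<'E'
from workcell import monitor, viewer, manip
import cv2,numpy as np
s=monitor.observe();print(s)
for n in("top","side"):
    c=viewer.capture(n);cv2.imwrite(f"pics/{n}0.png",c["frame"][:,:,::-1]);np.savez(f"{n}0.npz",**c)
    print(n,c["mtx"].tolist(),c["cam_to_world"].round(4).tolist())
E
```

```text
{'time_s': 0.0, 'q': array([ 1.13542465e+00,  3.00479735e-01,  1.52161848e+00, -2.32105058e-05,
        1.32066883e+00, -6.65782866e-02]), 'dq': array([-0.00165477, -0.0004521 ,  0.00050576,  0.00013074, -0.00272105,
        0.00120284]), 'effort': array([ 2.18067347e-03, -5.43476200e+01, -3.61832142e+01,  1.50787778e-04,
        3.64187799e-03,  1.22771318e-06]), 'eef_pos': array([0.19816984, 0.51281398, 0.24170074]), 'ee_rot': array([ 1.83350629e-01,  9.83047406e-01, -5.71586751e-04, -1.34937802e-04]), 'force': array([ 0.47203083, -0.30553498,  0.05340201]), 'moment': array([-0.01817675, -0.02279536,  0.01766013]), 'grip_force': 0.0, 'width': 0.08537809129313348}
top [[479.24311852728613, 0.0, 322.2870012047557], [0.0, 479.24311852728613, 244.89736436760637], [0.0, 0.0, 1.0]] [[-0.0047, -0.9921, 0.1251, 0.4897], [-1.0, 0.005, 0.002, -0.0526], [-0.0026, -0.125, -0.9921, 1.0766], [0.0, 0.0, 0.0, 1.0]]
side [[571.883886164482, 0.0, 311.8500487059546], [0.0, 571.883886164482, 237.84738527877764], [0.0, 0.0, 1.0]] [[0.8811, -0.2546, 0.3985, 0.2055], [-0.4729, -0.4863, 0.7348, -0.8403], [0.0067, -0.8359, -0.5489, 0.6457], [0.0, 0.0, 0.0, 1.0]]
```

View pics/top0.png

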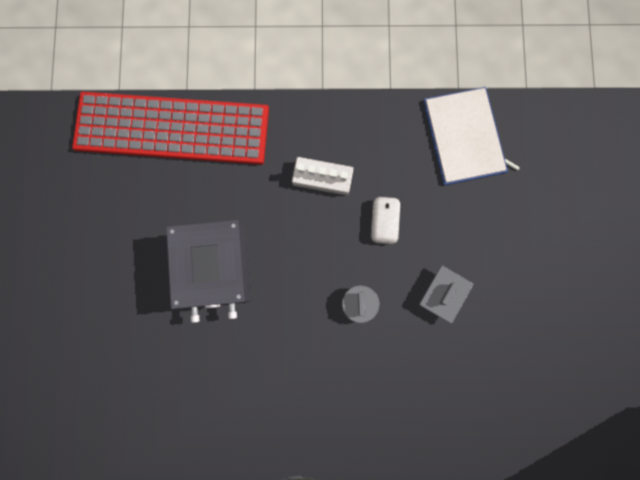

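View pics/side0.png

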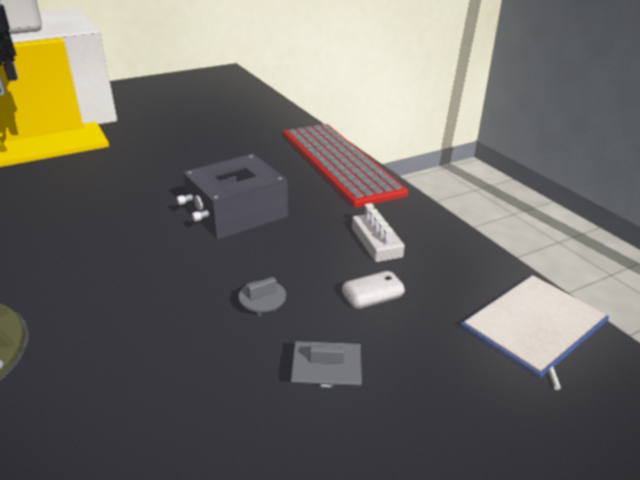

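The top view shows the rectangular cover at about (447,294), the round one at (361,304), and the chamber with its opening at about (205,263). The mouse is at (386,220) and the rack at (322,176). I'll measure from these pixels, using depth as well.

```bash
cat > h.py <<'E'
import numpy as np,cv2
def cloud(c):
    K=c["mtx"];d=c["depth"];v,u=np.mgrid[:480,:640]
    P=np.stack([(u-K[0,2])/K[0,0]*d,(v-K[1,2])/K[1,1]*d,d],-1)
    T=c["cam_to_world"];return P@T[:3,:3].T+T[:3,3]
def rect(P,m,name):
    m=cv2.morphologyEx(m.astype(np.uint8),cv2.MORPH_OPEN,np.ones((2,2)))
    n,l,st,_=cv2.connectedComponentsWithStats(m)
    if n<2: print(name,"none");return
    k=1+st[1:,4].argmax();p=P[l==k]
    (x,y),(w,h),a=cv2.minAreaRect((p[:,:2]*1000).astype(np.float32))
    if w<h: w,h,a=h,w,a+90
    print(name,"n",len(p),"c",round(x,1),round(y,1),"size",round(w,1),round(h,1),"long-axis deg",round(a,1),"z",np.median(p[:,2]).round(4),"mean",p[:,:2].mean(0).round(4))
E
python3 - <<'E'
from h import *
c=np.load("top0.npz");P=cloud(c);z=P[...,2]
def box(u0,u1,v0,v1):
    m=np.zeros((480,640),bool);m[v0:v1,u0:u1]=1;return m
b=box(410,485,255,335)
rect(P,b&(z>.02),"cover");rect(P,b&(z>.046),"rib");rect(P,b&(z>.022)&(z<.04),"plate")
b=box(150,262,210,320)
rect(P,b&(z>.08),"deck")
rect(P,box(183,228,236,290)&(z<.08),"hole")
print(z[262,170:245:3].round(3))
d=c["frame"].astype(int).sum(2)
print(d[262,170:245:2]); print(d[236:292:2,205])
c=np.load("side0.npz");P=cloud(c);z=P[...,2]
b=box(285,370,335,395)
rect(P,b&(z>.02),"Scover");rect(P,b&(z>.046),"Srib")
rect(P,box(180,290,150,210)&(z>.083),"Sdeck")
c=np.load("top0.npz");f=c["frame"][:,:,::-1]
im=np.hstack([cv2.resize(f[215:315,150:250],(400,400),interpolation=2),cv2.resize(f[245:345,397:497],(400,400),interpolation=2)])
cv2.imwrite("pics/crop.png",cv2.convertScaleAbs(im,alpha=1.8))
E
```

```text
cover n 1713 c 526.0 -223.1 size 327.5 120.1 long-axis deg 81.9 z 0.0308 mean [ 0.5114 -0.3205]
rib n 152 c 511.6 -324.0 size 50.5 20.0 long-axis deg 149.5 z 0.0557 mean [ 0.5115 -0.3218]
plate n 1536 c 526.0 -223.1 size 327.5 120.1 long-axis deg 81.9 z 0.0306 mean [ 0.5114 -0.3204]
deck n 5063 c 577.1 116.6 size 335.8 179.6 long-axis deg 90.8 z 0.0895 mean [0.5743 0.1889]
hole n 942 c 561.1 93.5 size 312.6 89.7 long-axis deg 80.0 z 0.0039 mean [0.581 0.207]
[0.089 0.091 0.087 0.089 0.088 0.093 0.092 0.089 0.005 0.005 0.003 0.005
 0.    0.001 0.001 0.003 0.    0.09  0.087 0.091 0.088 0.088 0.088 0.091
 0.079]
[281 278 281 283 283 278 283 278 275 272 269 253 263 263 266 264 266 265
 265 264 266 267 269 268 274 283 279 287 286 290 285 286 282 278 278 272
 231 223]
[285 284 282 278 278 251 266 267 266 264 267 266 266 265 266 266 265 266
 266 266 264 267 266 272 275 275 275 283]
Scover n 2798 c 371.7 -546.8 size 673.8 102.3 long-axis deg 57.6 z 0.0318 mean [ 0.5097 -0.3292]
Srib n 381 c 358.1 -561.2 size 634.2 48.7 long-axis deg 56.9 z 0.0548 mean [ 0.5113 -0.3264]
Sdeck n 2625 c 374.5 -233.3 size 1240.6 220.4 long-axis deg 64.4 z 0.0904 mean [0.572  0.1769]
```

View pics/crop.png

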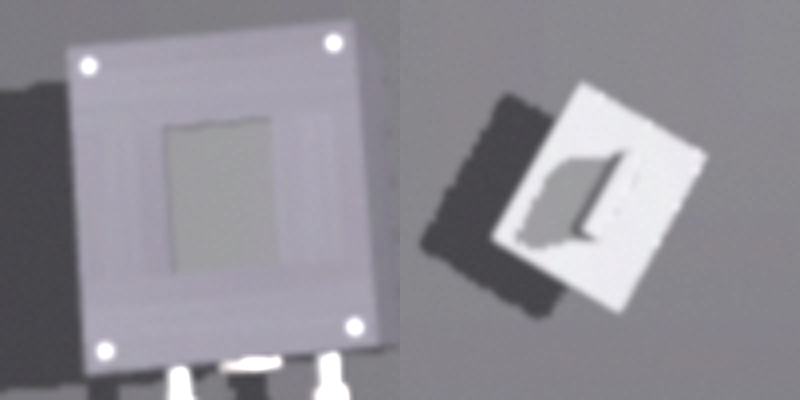

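The left crop shows the chamber with four bright screws at crop (89,66), (334,43), (355,327) and (106,350), centred on the opening. The right crop shows the cover plate corners at crop x−400 = (182,81), (308,156), (221,313) and (91,238). I'll cast these onto their planes.

```bash
cat >> h.py <<'E'
def ray(c,uv,z):
    uv=np.asarray(uv,float);K=c["mtx"];T=c["cam_to_world"]
    d=np.c_[(uv[:,0]-K[0,2])/K[0,0],(uv[:,1]-K[1,2])/K[1,1],np.ones(len(uv))]@T[:3,:3].T
    return (T[:3,3]+d*((z-T[2,3])/d[:,2])[:,None])[:,:2]
def quad(p,name):  # ordered corners; long side dir
    e=[(p[1]-p[0]+p[2]-p[3])/2,(p[2]-p[1]+p[3]-p[0])/2];L=[np.hypot(*x) for x in e]
    l=e[int(np.argmax(L))];print(name,p.mean(0).round(4),np.round(L,4),"long deg",np.degrees(np.arctan2(l[1],l[0])).round(2)%180)
E
python3 - <<'E'
from h import *
from scipy.spatial.transform import Rotation as R
c=np.load("top0.npz")
f=lambda a,o:(np.array(a)+.5)/4-.5+o
quad(ray(c,f([(89,66),(334,43),(355,327),(106,350)],(150,215)),.09),"screws")
quad(ray(c,f([(163,127),(270,117),(277,268),(172,272)],(150,215)),.09),"hole")
quad(ray(c,f([(182,81),(308,156),(221,313),(91,238)],(397,245)),.031),"cover")
P=cloud(c);z=P[...,2];m=np.zeros_like(z,bool);m[255:335,410:485]=1
p=ray(c,np.argwhere(m&(z>.05))[:,::-1],.057);print("ribtop",p.mean(0),cv2.minAreaRect((p*1000).astype(np.float32)))
from workcell import monitor
s=monitor.observe();print(R.from_quat(s["ee_rot"]).as_matrix().round(3))
E
```

```text
screws [0.5767 0.1922] [0.1279 0.1478] long deg 5.289999999999992
hole [0.5764 0.1924] [0.0548 0.077 ] long deg 4.560000000000002
cover [ 0.5133 -0.3201] [0.0792 0.0989] long deg 148.69
ribtop [ 0.51347725 -0.31683991] ((508.7752380371094, -310.04608154296875), (160.15892028808594, 159.29457092285156), 7.155721664428711)
[[-0.933  0.36  -0.   ]
 [ 0.36   0.933 -0.001]
 [ 0.    -0.001 -1.   ]]
```

>>> step_arm(moves=[{"dx":-0.037,"dy":-0.0415},{"dx":-0.037,"dy":-0.0415},{"dx":-0.037,"dy":-0.0415},{"dx":-0.037,"dy":-0.0415},{"dx":-0.037,"dy":-0.0415},{"dx":-0.037,"dy":-0.0415},{"dx":-0.037,"dy":-0.0415},{"dx":-0.037,"dy":-0.0415}])

```text
schema error: expected keys dx, dy, dz, rx, ry, rz, grip
```

>>> step_arm(moves=[{"dx":-0.037,"dy":-0.0415},{"dx":-0.037,"dy":-0.0415},{"dx":-0.037,"dy":-0.0415},{"dx":-0.037,"dy":-0.0415},{"dx":-0.037,"dy":-0.0415},{"dx":-0.037,"dy":-0.0415},{"dx":-0.037,"dy":-0.0415},{"rz":10.2}])

```text
schema error: expected keys dx, dy, dz, rx, ry, rz, grip
```

All seven keys are needed in every row.

>>> step_arm(moves=[{"dx":-0.037,"dy":-0.0415,"dz":0,"rx":0,"ry":0,"rz":0,"grip":0.085},{"dx":-0.037,"dy":-0.0415,"dz":0,"rx":0,"ry":0,"rz":0,"grip":0.085},{"dx":-0.037,"dy":-0.0415,"dz":0,"rx":0,"ry":0,"rz":0,"grip":0.085},{"dx":-0.037,"dy":-0.0415,"dz":0,"rx":0,"ry":0,"rz":0,"grip":0.085},{"dx":-0.037,"dy":-0.0415,"dz":0,"rx":0,"ry":0,"rz":0,"grip":0.085},{"dx":-0.037,"dy":-0.0415,"dz":0,"rx":0,"ry":0,"rz":0,"grip":0.085},{"dx":-0.037,"dy":-0.0415,"dz":0,"rx":0,"ry":0,"rz":0,"grip":0.085},{"dx":-0.037,"dy":-0.0415,"dz":0,"rx":0,"ry":0,"rz":0,"grip":0.085}])

```text
time_s: 1.1
eef_pos: [0.3549, 0.0949, 0.2423]
ee_rot: [0.183, 0.983, 0.0, 0.0]
force: [1.1, 0.3, -0.3]
width: 0.085
grip_force: 0.0
```

>>> step_arm(moves=[{"dx":-0.037,"dy":-0.0415,"dz":0,"rx":0,"ry":0,"rz":0,"grip":0.085},{"dx":-0.037,"dy":-0.0415,"dz":0,"rx":0,"ry":0,"rz":0,"grip":0.085},{"dx":-0.037,"dy":-0.0415,"dz":0,"rx":0,"ry":0,"rz":0,"grip":0.085},{"dx":-0.037,"dy":-0.0415,"dz":0,"rx":0,"ry":0,"rz":0,"grip":0.085},{"dx":-0.037,"dy":-0.0415,"dz":0,"rx":0,"ry":0,"rz":0,"grip":0.085},{"dx":-0.037,"dy":-0.0415,"dz":0,"rx":0,"ry":0,"rz":0,"grip":0.085},{"dx":-0.037,"dy":-0.0415,"dz":0,"rx":0,"ry":0,"rz":0,"grip":0.085},{"dx":0,"dy":0,"dz":0,"rx":0,"ry":0,"rz":10.2,"grip":0.085}])

```text
time_s: 2.1
eef_pos: [0.4916, -0.2705, 0.2408]
ee_rot: [0.273, 0.962, 0.0, -0.001]
force: [-0.2, 0.4, -0.5]
width: 0.0848
grip_force: 0.0
```

>>> step_arm(moves=[{"dx":-0.0445,"dy":-0.031,"dz":0,"rx":0,"ry":0,"rz":0,"grip":0.04},{"dx":0,"dy":0,"dz":0.05,"rx":0,"ry":0,"rz":0,"grip":0.04},{"dx":0,"dy":0,"dz":0.05,"rx":0,"ry":0,"rz":0,"grip":0.04},{"dx":0,"dy":0,"dz":0.04,"rx":0,"ry":0,"rz":0,"grip":0.04},{"dx":0,"dy":0,"dz":0,"rx":0,"ry":0,"rz":0,"grip":0.04}])

```text
time_s: 2.72
eef_pos: [0.5122, -0.3165, 0.0994]
ee_rot: [0.27, 0.963, 0.001, -0.003]
force: [0.5, -0.8, 0.5]
width: 0.0403
grip_force: 0.0
```

Run:
```python
from workcell import monitor, viewer, manip
import cv2,numpy as np
print(manip.finger_overhang, monitor.observe()["eef_pos"])
o=[cv2.resize(viewer.capture(n)["frame"][v-70:v+70,u-70:u+70,::-1],(400,400)) for n,u,v in(("top",447,285),("side",327,330))]
cv2.imwrite("pics/pre.png",cv2.convertScaleAbs(np.hstack(o),alpha=1.5))
```

```text
0.011 [ 0.51216337 -0.31646637  0.09943657]
```

View pics/pre.png

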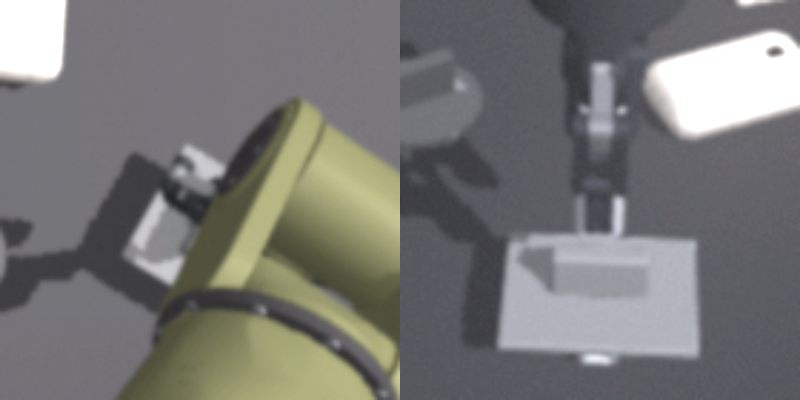

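The open fingers (side half, around x=600) are lined up with the rib (around x=601). I'll go down and grip.

>>> step_arm(moves=[{"dx":-0.003,"dy":-0.0025,"dz":0.027,"rx":0,"ry":0,"rz":0,"grip":0.04},{"dx":0,"dy":0,"dz":0.02,"rx":0,"ry":0,"rz":0,"grip":0.04},{"dx":0,"dy":0,"dz":0.006,"rx":0,"ry":0,"rz":0,"grip":0.04},{"dx":0,"dy":0,"dz":0,"rx":0,"ry":0,"rz":0,"grip":0.04}])

```text
time_s: 3.32
eef_pos: [0.5149, -0.3211, 0.0498]
ee_rot: [0.27, 0.963, -0.0, 0.0]
force: [-0.5, -0.4, 1.2]
width: 0.0401
grip_force: 0.0
```

>>> step_arm(grip_force=60, moves=[{"dx":0,"dy":0,"dz":0,"rx":0,"ry":0,"rz":0,"grip":0.02},{"dx":0,"dy":0,"dz":0,"rx":0,"ry":0,"rz":0,"grip":0.005},{"dx":0,"dy":0,"dz":0,"rx":0,"ry":0,"rz":0,"grip":0.005},{"dx":0,"dy":0,"dz":0,"rx":0,"ry":0,"rz":0,"grip":0.005}])

```text
time_s: 3.82
eef_pos: [0.5147, -0.3214, 0.0498]
ee_rot: [0.27, 0.963, -0.0, 0.0]
force: [-2.7, 0.1, 5.4]
width: 0.0106
grip_force: 63.6
```

Fingertips are about 8 mm above the plate. I'll open and go lower for a fuller grip.

>>> step_arm(moves=[{"dx":0,"dy":0,"dz":0,"rx":0,"ry":0,"rz":0,"grip":0.03},{"dx":0,"dy":0,"dz":0,"rx":0,"ry":0,"rz":0,"grip":0.03},{"dx":0,"dy":0,"dz":0.005,"rx":0,"ry":0,"rz":0,"grip":0.03},{"dx":0,"dy":0,"dz":0,"rx":0,"ry":0,"rz":0,"grip":0.03}])

```text
time_s: 4.32
eef_pos: [0.5144, -0.3208, 0.0436]
ee_rot: [0.27, 0.963, 0.0, -0.001]
force: [-0.7, 0.0, 0.2]
width: 0.0304
grip_force: 0.0
```

>>> step_arm(grip_force=60, moves=[{"dx":0,"dy":0,"dz":0,"rx":0,"ry":0,"rz":0,"grip":0.015},{"dx":0,"dy":0,"dz":0,"rx":0,"ry":0,"rz":0,"grip":0.005},{"dx":0,"dy":0,"dz":0,"rx":0,"ry":0,"rz":0,"grip":0.005},{"dx":0,"dy":0,"dz":0,"rx":0,"ry":0,"rz":0,"grip":0.005}])

```text
time_s: 4.82
eef_pos: [0.5147, -0.321, 0.0443]
ee_rot: [0.27, 0.963, 0.0, -0.0]
force: [0.4, 0.1, -1.5]
width: 0.0107
grip_force: 59.8
```

>>> step_arm(moves=[{"dx":0,"dy":0,"dz":-0.02,"rx":0,"ry":0,"rz":0,"grip":0.005},{"dx":0,"dy":0,"dz":-0.04,"rx":0,"ry":0,"rz":0,"grip":0.005},{"dx":0,"dy":0,"dz":-0.04,"rx":0,"ry":0,"rz":0,"grip":0.005},{"dx":0,"dy":0,"dz":-0.04,"rx":0,"ry":0,"rz":-9,"grip":0.005},{"dx":0,"dy":0,"dz":-0.03,"rx":0,"ry":0,"rz":-9,"grip":0.005},{"dx":0,"dy":0,"dz":0,"rx":0,"ry":0,"rz":-9,"grip":0.005},{"dx":0,"dy":0,"dz":0,"rx":0,"ry":0,"rz":-9.3,"grip":0.005},{"dx":0,"dy":0,"dz":0,"rx":0,"ry":0,"rz":0,"grip":0.005}])

```text
time_s: 5.82
eef_pos: [0.5147, -0.321, 0.2156]
ee_rot: [-0.043, 0.999, -0.0, 0.001]
force: [-0.2, -0.7, -1.2]
width: 0.0104
grip_force: 60.0
```

>>> step_arm(moves=[{"dx":-0.0106,"dy":0.0506,"dz":0,"rx":0,"ry":0,"rz":0,"grip":0.005},{"dx":-0.0106,"dy":0.0506,"dz":0,"rx":0,"ry":0,"rz":0,"grip":0.005},{"dx":-0.0106,"dy":0.0506,"dz":0,"rx":0,"ry":0,"rz":0,"grip":0.005},{"dx":-0.0106,"dy":0.0506,"dz":0,"rx":0,"ry":0,"rz":0,"grip":0.005},{"dx":-0.0106,"dy":0.0506,"dz":0,"rx":0,"ry":0,"rz":0,"grip":0.005},{"dx":-0.0106,"dy":0.0506,"dz":0,"rx":0,"ry":0,"rz":0,"grip":0.005},{"dx":-0.0106,"dy":0.0506,"dz":0,"rx":0,"ry":0,"rz":0,"grip":0.005},{"dx":-0.0106,"dy":0.0506,"dz":0,"rx":0,"ry":0,"rz":0,"grip":0.005}])

```text
time_s: 6.82
eef_pos: [0.5641, 0.0913, 0.2152]
ee_rot: [-0.041, 0.999, 0.0, 0.0]
force: [0.5, -0.7, -0.8]
width: 0.0109
grip_force: 60.0
```

>>> step_arm(moves=[{"dx":-0.0106,"dy":0.0506,"dz":0,"rx":0,"ry":0,"rz":0,"grip":0.005},{"dx":-0.0106,"dy":0.0506,"dz":0,"rx":0,"ry":0,"rz":0,"grip":0.005},{"dx":0,"dy":0,"dz":0,"rx":0,"ry":0,"rz":0,"grip":0.005},{"dx":0,"dy":0,"dz":0,"rx":0,"ry":0,"rz":0,"grip":0.005}])

```text
time_s: 7.32
eef_pos: [0.5764, 0.1919, 0.2146]
ee_rot: [-0.042, 0.999, -0.0, 0.0]
force: [-0.5, -0.2, -0.9]
width: 0.0104
grip_force: 60.1
```

Run:
```python
from h import *
from workcell import monitor, viewer
from scipy.spatial.transform import Rotation as R
s=monitor.observe();M=R.from_quat(s["ee_rot"]).as_matrix()
print(s["eef_pos"],M.round(4),s["width"])
print("remaining in tool",M.T@(np.array([.5765,.1923,.2])-s["eef_pos"]),"yaw",np.degrees(np.arctan2(M[1,0],M[0,0])))
for n in("top","side"):
    c=viewer.capture(n);np.savez(n+"1.npz",**c)
    u,v=(205,263) if n=="top" else(250,170)
    cv2.imwrite(f"pics/{n}1.png",cv2.convertScaleAbs(cv2.resize(c["frame"][v-90:v+90,u-100:u+100,::-1],(800,720))[60:660],alpha=1.5))
```

```text
[0.57637403 0.19191997 0.21462845] [[-9.964e-01 -8.430e-02  1.000e-04]
 [-8.430e-02  9.964e-01 -2.000e-04]
 [-1.000e-04 -2.000e-04 -1.000e+00]] 0.010383598444266395
remaining in tool [-0.00015577  0.00037094  0.01462839] yaw -175.1620744779789
```

View pics/side1.png

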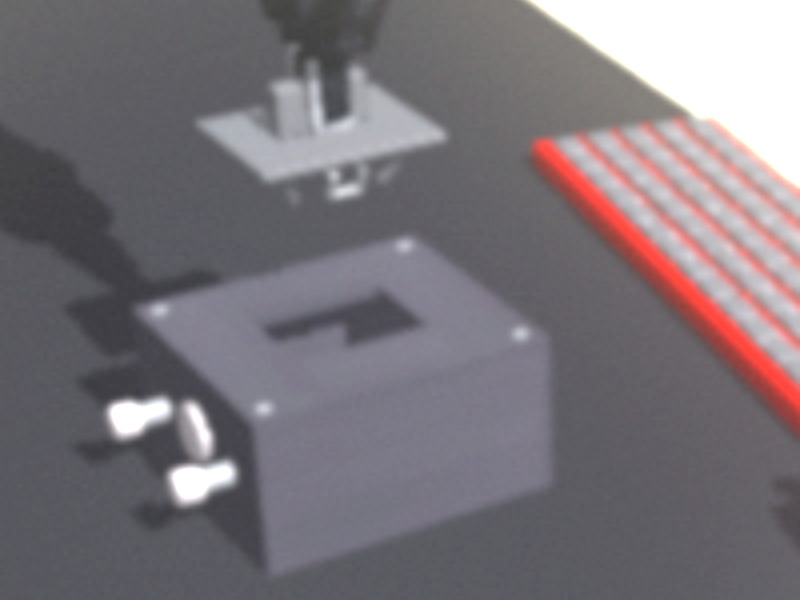

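The side view shows the plate held level above the opening, with crop corners at (198,124), (268,182) and (447,135). I'll compute its true centre and yaw relative to the opening.

Run:
```python
from h import *
c=np.load("side1.npz")
f=lambda a:(np.array(a)+.5+np.array([0,60]))/4-.5+np.array([150,80])
p=ray(c,f([(198,124),(268,182),(447,135)]),.2013);p=np.vstack([p,p[0]+p[2]-p[1]]);quad(p,"cover")
quad(ray(c,f([(160,310),(264,408),(520,334),(404,245)]),.09),"screws")
quad(ray(c,f([(262,329),(347,348),(425,322),(383,290)]),.09)[[0,1,2,3]],"hole-rough")
```

```text
cover [0.5744 0.1871] [0.0842 0.1002] long deg 7.83
screws [0.5779 0.194 ] [0.1284 0.1479] long deg 5.43
hole-rough [0.5853 0.1897] [0.0468 0.062 ] long deg 10.15
```

>>> step_arm(moves=[{"dx":-0.002,"dy":0.001,"dz":0.03,"rx":0,"ry":0,"rz":0,"grip":0.005},{"dx":0,"dy":0,"dz":0.03,"rx":0,"ry":0,"rz":0,"grip":0.005},{"dx":0,"dy":0,"dz":0.01,"rx":0,"ry":0,"rz":0,"grip":0.005},{"dx":0,"dy":0,"dz":0.01,"rx":0,"ry":0,"rz":0,"grip":0.005},{"dx":0,"dy":0,"dz":0.008,"rx":0,"ry":0,"rz":0,"grip":0.005},{"dx":0,"dy":0,"dz":0,"rx":0,"ry":0,"rz":0,"grip":0.005}])

```text
time_s: 8.18
eef_pos: [0.5784, 0.1934, 0.1262]
ee_rot: [-0.043, 0.999, -0.0, -0.0]
force: [-0.3, -0.5, -1.0]
width: 0.0107
grip_force: 60.1
```

Feet are about 8 mm into the opening with no contact force. I'll keep going down.

>>> step_arm(moves=[{"dx":0,"dy":0,"dz":0.004,"rx":0,"ry":0,"rz":0,"grip":0.005},{"dx":0,"dy":0,"dz":0.004,"rx":0,"ry":0,"rz":0,"grip":0.005},{"dx":0,"dy":0,"dz":0,"rx":0,"ry":0,"rz":0,"grip":0.005}])

```text
time_s: 8.55
eef_pos: [0.5788, 0.1936, 0.1188]
ee_rot: [-0.043, 0.999, 0.0, 0.001]
force: [1.8, 1.4, 2.3]
width: 0.0111
grip_force: 60.5
```

>>> step_arm(moves=[{"dx":0,"dy":0,"dz":0.003,"rx":0,"ry":0,"rz":0,"grip":0.005},{"dx":0,"dy":0,"dz":0.003,"rx":0,"ry":0,"rz":0,"grip":0.005},{"dx":0,"dy":0,"dz":0,"rx":0,"ry":0,"rz":0,"grip":0.005}])

```text
time_s: 8.93
eef_pos: [0.5784, 0.1934, 0.1118]
ee_rot: [-0.043, 0.999, -0.0, 0.0]
force: [3.3, 2.0, -3.4]
width: 0.0111
grip_force: 59.7
```

>>> step_arm(moves=[{"dx":0,"dy":0,"dz":0.002,"rx":0,"ry":0,"rz":0,"grip":0.005},{"dx":0,"dy":0,"dz":0.0015,"rx":0,"ry":0,"rz":0,"grip":0.005},{"dx":0,"dy":0,"dz":0,"rx":0,"ry":0,"rz":0,"grip":0.005}])

```text
time_s: 9.3
eef_pos: [0.5782, 0.1933, 0.1086]
ee_rot: [-0.043, 0.999, -0.0, -0.0]
force: [0.2, 0.7, -1.2]
width: 0.0106
grip_force: 60.0
```

>>> step_arm(moves=[{"dx":0,"dy":0,"dz":0.0015,"rx":0,"ry":0,"rz":0,"grip":0.005},{"dx":0,"dy":0,"dz":0,"rx":0,"ry":0,"rz":0,"grip":0.005}])

```text
time_s: 9.55
eef_pos: [0.5784, 0.1934, 0.1082]
ee_rot: [-0.043, 0.999, 0.0, 0.0]
force: [-4.8, -2.2, 8.9]
width: 0.0106
grip_force: 61.3
```

>>> step_arm(moves=[{"dx":0,"dy":0,"dz":0.0015,"rx":0,"ry":0,"rz":0,"grip":0.005},{"dx":0,"dy":0,"dz":0,"rx":0,"ry":0,"rz":0,"grip":0.005}])

```text
time_s: 9.8
eef_pos: [0.5784, 0.1934, 0.1082]
ee_rot: [-0.043, 0.999, 0.0, 0.0]
force: [-13.2, -3.9, 23.2]
width: 0.0109
grip_force: 63.5
```

Run:
```python
from h import *
from workcell import viewer
c=viewer.capture("side");P=cloud(c);u,v=250,175
cv2.imwrite("pics/s2.png",cv2.convertScaleAbs(cv2.resize(c["frame"][v-60:v+60,u-80:u+80,::-1],(800,600)),alpha=1.5))
```

```text
(no output)
```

View pics/s2.png

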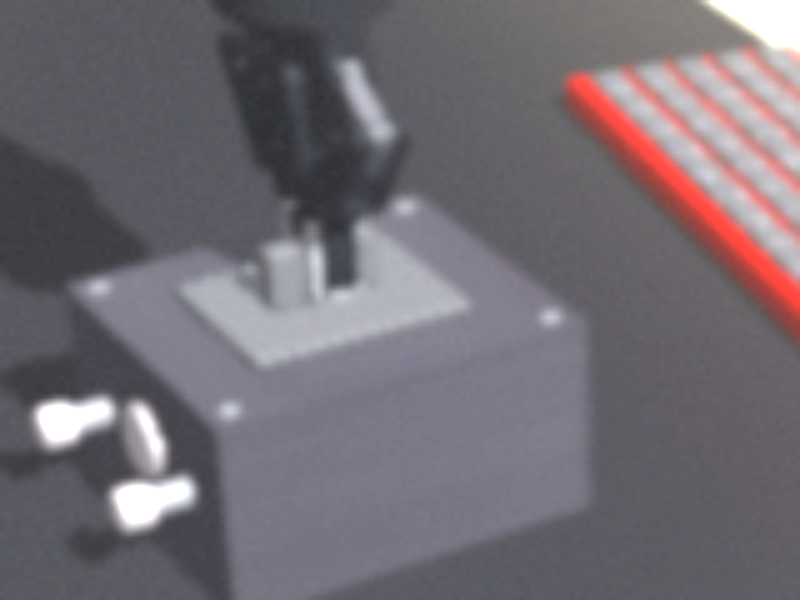

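The picture shows the plate flat on the deck, with crop corners near (180,288), (262,365) and (468,302). The push stiffens at home height. I'll relax the push, open and retreat.

>>> step_arm(moves=[{"dx":0,"dy":0,"dz":-0.002,"rx":0,"ry":0,"rz":0,"grip":0.005},{"dx":0,"dy":0,"dz":0,"rx":0,"ry":0,"rz":0,"grip":0.03},{"dx":0,"dy":0,"dz":0,"rx":0,"ry":0,"rz":0,"grip":0.04},{"dx":0,"dy":0,"dz":0,"rx":0,"ry":0,"rz":0,"grip":0.04},{"dx":0,"dy":0,"dz":-0.02,"rx":0,"ry":0,"rz":0,"grip":0.04},{"dx":0,"dy":0,"dz":-0.05,"rx":0,"ry":0,"rz":0,"grip":0.04},{"dx":0,"dy":0,"dz":-0.05,"rx":0,"ry":0,"rz":0,"grip":0.04},{"dx":0,"dy":-0.05,"dz":0,"rx":0,"ry":0,"rz":0,"grip":0.04}])

```text
time_s: 10.85
eef_pos: [0.5837, 0.1453, 0.232]
ee_rot: [-0.045, 0.999, 0.001, 0.003]
force: [0.7, -0.5, -2.2]
width: 0.0398
grip_force: 0.0
```

>>> step_arm(moves=[{"dx":0.05,"dy":-0.03,"dz":0,"rx":0,"ry":0,"rz":0,"grip":0.04},{"dx":0.05,"dy":-0.03,"dz":0,"rx":0,"ry":0,"rz":0,"grip":0.04},{"dx":0.05,"dy":-0.03,"dz":0,"rx":0,"ry":0,"rz":0,"grip":0.04},{"dx":0,"dy":0,"dz":0,"rx":0,"ry":0,"rz":0,"grip":0.04}])

```text
time_s: 11.35
eef_pos: [0.4391, 0.0396, 0.2281]
ee_rot: [-0.042, 0.999, -0.0, 0.0]
force: [0.9, -0.6, 0.4]
width: 0.04
grip_force: 0.0
```

Run:
```python
from h import *
from workcell import viewer
c=viewer.capture("top");P=cloud(c);z=P[...,2];f=c["frame"].astype(int).sum(2)
m=np.zeros_like(z,bool);m[225:305,172:240]=1
pl=m&(z>.09)&(z<.105)&(f>330)
q=P[pl];A=np.c_[q[:,:2]-q[:,:2].mean(0),np.ones(len(q))];print("plate n",len(q),"slopes,z",np.linalg.lstsq(A,q[:,2],rcond=None)[0].round(4))
c2=viewer.capture("side")
o=[cv2.resize(x["frame"][v-60:v+60,u-60:u+60,::-1],(400,400)) for x,u,v in((c,205,263),(c2,240,185))]
cv2.imwrite("pics/end.png",cv2.convertScaleAbs(np.hstack(o),alpha=1.4))
```

```text
plate n 1387 slopes,z [ 0.0035 -0.0048  0.0946]
```

View pics/end.png

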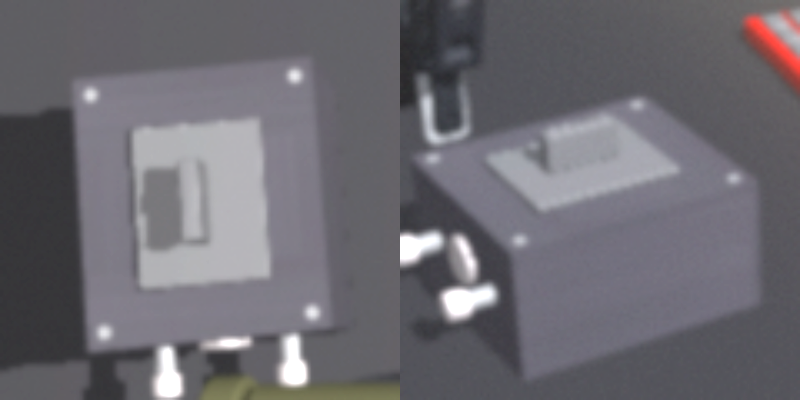

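The plate sits flat at z ≈ 0.095 (deck at 0.090 plus the 5 mm plate). It is centred on the chamber (crop ~(200,203)), and the gripper is clear.

```bash
python3 -c "
from workcell import manip
print(manip.sign_off())"
```

```text
the job is handed in; nothing more can be done
None
```

The rectangular cover is pressed home in the chamber opening, measuring flush and level with the deck and released; I didn't touch the round cover, mouse or rack, and the job was handed in at about 11.5 s.

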